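# Pulse the pulp blender by its bayonet lid

### The job

Give the pulp blender a test pulse: on the key panel press the white, then the yellow, then the green key fully down, one at a time, and leave the red stop key alone. Then set the red lid into the blender pot with its two lugs down through the collar's slots until it sits flush, twist it clockwise about 40 degrees against its spring to the orange half-way mark, well short of the red lock mark, and finish while still gripping it there so that it stays at the orange mark. Leave the other things on the table where they are.

Things in the scene. Friction and masses are not known exactly. Their poses are not given: they have to be found in the camera images.
- lid: Loose red bayonet lid, 110 to 230 g, standing on the table on its plug. Origin: centre of the plug's underside, z up. Plug 56 mm in diameter, z = 0 to 20 mm. Two white lugs on the plug along +x and -x reach 37 mm from the axis, 14 mm wide, z = 0 to 7 mm. Flange 92 mm in diameter, z = 20 to 26 mm. A half turn gives the same lid; either lug fits either slot.
- lid_grip (a point): Middle of the lid's upright grip bar, on the lid's axis 43.5 mm above its origin, axes as the lid's. The bar runs along x above the lugs: 66 mm long, 16 mm thick (along y), 35 mm tall, from 26 to 61 mm above the lid's origin. Two white ticks on the flange, at the bar's ends, show where the lugs are.
- socket (a point): Fixed on the blender: point on the pot's axis in the plane of the grey collar's top, 170 mm above the table. z up, x along the two slots. Collar bore 60 mm in diameter, 10 mm thick; slots at +x and -x, 19 mm wide, reach 40 mm from the axis. Seated, the lid's flange rests on the collar, its origin 20 mm below this point, its lugs under the collar in the drive ring.
- blender: The blender, fixed: round blue base 164 mm wide, 70 mm tall, a metal pot 124 mm wide on it up to 168 mm. Origin: centre of its underside, axes as the socket's. On the pot's rim, for each slot, three marks: white at the slot, orange 40 degrees clockwise of it (seen from above), red (the lock) 80 degrees clockwise.
- drive (a joint): Clockwise angle of the sprung drive ring that the lid's lugs turn: 0 rad at rest (its gaps under the slots), 0.70 at the orange mark, hard stop at 1.40 (red); the lock clicks at 1.15. The spring turns it back if let go: 0.05 N m at rest, 0.15 at orange. The lugs have 2.5 mm of play either way in it: the ring lags the lid by about 4 degrees. From 15 degrees on the lid cannot be lifted out.
- key_white_top (a point): centre of the top face of the round white key, 28 mm in diameter
- key_yellow_top (a point): centre of the top face of the round yellow key, 28 mm in diameter
- key_green_top (a point): centre of the top face of the round green key, 28 mm in diameter
- key_red_top (a point): centre of the top face of the round red key, 28 mm in diameter (the stop key)
- key_white (a joint): how far the white key is pressed: 0 m up, 0.006 m fully down; its spring takes about 5 N fully down and raises it again
- key_yellow (a joint): how far the yellow key is pressed: 0 m up, 0.006 m fully down; its spring takes about 5 N fully down and raises it again
- key_green (a joint): how far the green key is pressed: 0 m up, 0.006 m fully down; its spring takes about 5 N fully down and raises it again
- key_red (a joint): how far the red key is pressed: 0 m up, 0.006 m fully down; its spring takes about 5 N fully down and raises it again
- panel: Fixed grey key panel, 130 x 130 mm, 35 mm tall, with the four keys in a square of 56 mm pitch; which colour is where varies. Origin: centre of its underside. Panel and lid stand on either side of the blender, either way round.
- pitcher: Leave alone: clear plastic pitcher with a red top, 105 mm wide, 187 mm tall. Origin: centre of its underside
- tub: Leave alone: open white tub, 170 mm wide, 120 mm tall. Origin: centre of its underside
- deckle: Leave alone: wooden papermaking frame, 190 x 240 mm, 40 mm tall. Origin: centre of its underside
- brush: Leave alone: brush lying on the table. Origin: centre of its underside (brush and spoon lie along their x)
- spoon: Leave alone: wooden spoon lying on the table. Origin: centre of its underside (brush and spoon lie along their x)
- cup: Leave alone: small steel cup, 64 mm wide, 60 mm tall. Origin: centre of its underside
- cap: Leave alone: loose blue screw cap, 60 mm wide, 16 mm tall (it belongs to something else). Origin: centre of its underside
Things that resemble listed ones, but are neither listed nor needed, are in the scene too. What is shaped like the blender but purple is not meant. Several things have the shape of the lid; the one meant has the colours described above.

How it is judged:
By the outcome, as a careful person would: the job done as asked, in the order asked, and still so for the second after the job is handed in, while the arm keeps its last pose, push and grip.
It also fails if it takes over 72 s, if anything falls off the work surface, if the arm or the gripper's body presses on something with over 40 N, if the wrist force passes 120 N, or if a joint passes its speed limit or range.

### The arm

A 6-joint arm with a two-finger parallel gripper is mounted at the origin on the work surface. World frame = base frame: x ahead of the robot, y to its left, z up, the work surface at z = 0. Lengths are in m, angles in rad, forces in N, time in s.
With the tool pointing down it reaches from about 0.35 to 0.975 m from the base axis. Payload 4.9 kg.
Tool frame: the origin (TCP) lies on the centre line of the jaws, within the pads' length; the fingertips stand 14 mm ahead of it and the grasp point (between the pads) lies 5 mm behind it (manip.nose_length is the distance from the TCP to the fingertips, in m); z points along the fingers, y is the line along which they close (so a half turn about z gives the same grasp; the last joint's range is limited). The gripper opens to 85 mm and grips with 20 to 120 N. Pads are 22 mm wide; open, the fingers measure 114 mm over their backs; the gripper's body (76 mm by 85 mm) begins 54 mm behind the grasp point. The pads swing forward as they close: fully open they stand 13 mm farther back than shut.
Start: joints at [-1.304, 0.053, 1.613, -0, 1.476, -0.119], TCP at [0.235, -0.579, 0.245] pointing down, gripper open.
Joint ranges: [-3.01, 3.01], [-1.01, 2.22], [0.06, 2.58], [-1.02, 4.17], [0.09, 2.62], [-3.14, 3.14]. Speed limits (rad/s): [2.57, 2.57, 3.14, 3.14, 3.14, 3.14].

### API

Orientations are given as a unit quaternion [w, x, y, z].
In Python, from plant import manip, imaging gives the robot as it stands.
- The arm moves only by the tool play_rows, never from a script. Its argument "commands" is a list of rows, each a list of 6 numbers: the shift along the tool's x, y, z in mm, then the turn, a rotation vector about the tool's x, y, z in degrees. A call has 1 to 5 rows; each row shifts and turns the commanded pose from where the row before left it, along the tool's axes as they then stand; what a row does not reach is not made up. A row lasts 1/12 s, in which the tool goes at most 41.7 mm and 7.16 degrees, less where a joint would pass 70% of its speed; a pose out of reach is approached as far as the arm can. A call is refused whole if a number of a shift passes 41.7 or a number of a turn 7.16, either way. A call with a gripper value outside its range is refused whole. "hand" is the finger opening in mm, from 0 to 85.4, set as the call begins (left out, the last holds). The fingers move at their own pace and stop on an object; the grip force is fixed at half the most. Time passes only in rows, so rows that do not move let the fingers close. It gives the time, the measured TCP pose, the force, the opening and the grip force at its end, in the units of the state.
- manip.state(): the state, without advancing time (a new reading comes with each control period).
- imaging.grab_frame(name): name is "scene" or "top"; returns a dict with "image" (420x560x3 uint8, red, green, blue), "fx", "fy", "cx", "cy" (pixels), "R" (3x3) and "t" (3): a world point X has camera coordinates R X + t. Camera axes: x right, y down, z forward; pixel columns grow to the right and rows downward; lengths in m; the calibration is good to about 2 mm. A picture is of the moment at which its call begins. There is no depth.
- manip.job_done(): hands the job in; it is judged then, once.
The state is a dict: "time": time; "joint_pos": joint angles; "joint_vel": joint speeds; "joint_efforts": joint torques, N m; "tool_pos": TCP position; "tool_rot": TCP orientation; "contact_force": force on the tool from outside, world axes, zero at the start; "ft_torque": the same for the moment, N m; "gripper_width": opening from 0.0 (shut) to 1.0 (fully open); "grasp_force": force on a finger pad.
Only numpy, scipy, OpenCV 4.12 (cv2) and the standard library are available. Lean on these libraries where they do the work, as an engineer would, in place of code of your own. Each camera call takes 0.05 s, during which the arm holds its last target. There are 200 camera calls.

## Working session

There is one attempt and no reset: what is moved stays moved. The work goes in short steps, Python scripts to look and compute and a tool call to move; the robot and the scene stay as the last step left them, time stands still between calls to the robot, and variables do not carry over. Pictures are saved under pics/ and viewed, at most 10 in all, crops included, and the job is handed in when it is done.

Besides the shell and the picture viewer there is one more tool, called by a JSON object that holds its "fn" and its "kwargs", one argument or row to a line. play_rows: Moves the arm, as the interface text tells. Its arguments: {"type":"object","properties":{"commands":{"type":"array","items":{"type":"array","items":{"type":"number"}}},"hand":{"type":"number"}},"required":["commands"]}

```bash
mkdir -p pics; ls; python3 - <<'E'
from plant import manip, imaging
import cv2
for n in("scene","top"):
    f=imaging.grab_frame(n); cv2.imwrite(f"pics/{n}0.png",f["image"][:,:,::-1])
    print(n,{k:f[k] for k in f if k!="image"})
print(manip.state())
E
```

```text
pics
scene {'fx': 415.70517414540166, 'fy': 415.70517414540166, 'cx': 276.90012006608083, 'cy': 212.6268735867912, 'R': array([[-0.72524972,  0.68844674,  0.00734375],
       [ 0.4593297 ,  0.49177514, -0.73971173],
       [-0.5128636 , -0.53310252, -0.67288381]]), 't': array([ 0.40116157, -0.16175584,  1.38922563])}
top {'fx': 515.8661612073064, 'fy': 515.8661612073064, 'cx': 284.95084460904746, 'cy': 212.77406870296664, 'R': array([[-0.005517  , -0.99997847, -0.003554  ],
       [-0.98795519,  0.00600021, -0.15462388],
       [ 0.15464187,  0.00265813, -0.98796702]]), 't': array([0.0168457 , 0.55496798, 1.48250555])}
{'time': 0.1, 'joint_pos': array([-1.30401953e+00,  5.32727364e-02,  1.61415736e+00, -1.80475886e-05,
        1.47604342e+00, -1.18961112e-01]), 'joint_vel': array([ 0.00044986, -0.0007482 , -0.00399553, -0.00112151, -0.00107036,
       -0.00212754]), 'joint_efforts': array([ 1.08624827e-03, -3.94905567e+01, -3.71362638e+01, -4.66359393e-05,
        3.89548339e-03, -1.53214290e-05]), 'tool_pos': array([ 0.23502425, -0.57853382,  0.24419678]), 'tool_rot': array([-9.37198512e-04,  9.81457768e-01,  1.91676200e-01, -7.83998125e-05]), 'contact_force': array([ 0.05883389, -0.39321151,  0.5639557 ]), 'ft_torque': array([0.02279883, 0.0344793 , 0.07029003]), 'grasp_force': 0.0, 'gripper_width': 0.9981644351775375}
```

View pics/scene0.png

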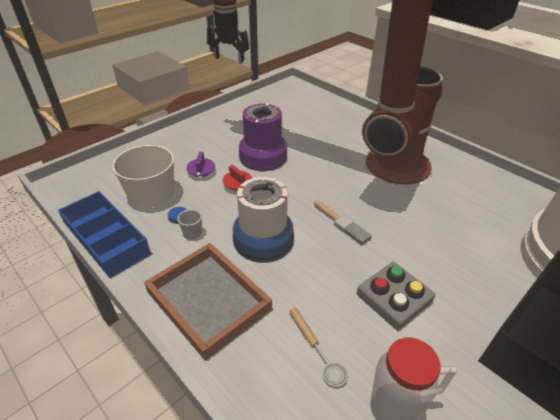

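View pics/top0.png

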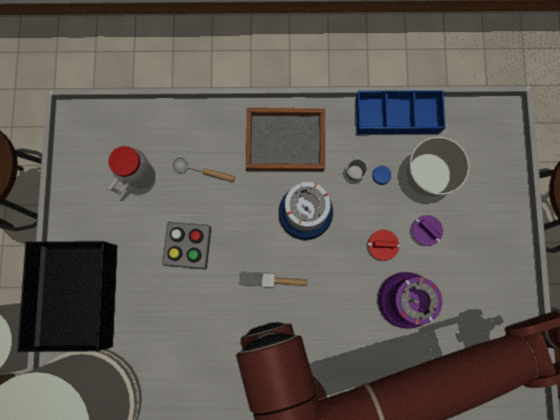

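Scene: the panel is at top-image (187,245), with white (177,234), red (196,236), yellow (175,253) and green (194,255). The red lid is at (383,245) and the blender at (307,207). Next I'll enlarge the blender and lid.

```bash
cat > h.py <<'E'
import numpy as np, cv2
from plant import manip, imaging
def ray(f,u,v):
    d=f["R"].T@np.array([(u-f["cx"])/f["fx"],(v-f["cy"])/f["fy"],1]); return -f["R"].T@f["t"],d
def onz(f,u,v,z):
    c,d=ray(f,u,v); return c+d*(z-c[2])/d[2]
def tri(*obs):
    A=np.zeros((3,3));b=np.zeros(3)
    for f,u,v in obs:
        c,d=ray(f,u,v); d=d/np.linalg.norm(d); P=np.eye(3)-np.outer(d,d); A+=P;b+=P@c
    return np.linalg.solve(A,b)
def proj(f,X):
    p=f["R"]@np.asarray(X)+f["t"]; return p[0]/p[2]*f["fx"]+f["cx"],p[1]/p[2]*f["fy"]+f["cy"]
def crop(img,u0,v0,u1,v1,s): return cv2.resize(img[v0:v1,u0:u1,::-1],None,fx=s,fy=s,interpolation=cv2.INTER_CUBIC)
def blob(f,box,lo,hi):
    u0,v0,u1,v1=box; h=cv2.cvtColor(f["image"][v0:v1,u0:u1],cv2.COLOR_RGB2HSV)
    m=cv2.inRange(h,lo,hi); n,l,s,c=cv2.connectedComponentsWithStats(m)
    return [(s[i,4],c[i]+[u0,v0]) for i in range(1,n) if s[i,4]>5]
E
python3 - <<'E'
from h import *
t=imaging.grab_frame("top"); s=imaging.grab_frame("scene")
a=crop(t["image"],270,170,350,250,5); b=crop(t["image"],350,215,430,275,5); b=cv2.copyMakeBorder(b,0,100,0,0,0)
c=crop(t["image"],155,215,220,275,5);d=crop(s["image"],350,255,440,330,4)
cv2.imwrite("pics/c1.png",np.hstack([a,b]))
for n,k in dict(green=((45,120,60),(75,255,255)),yellow=((22,150,90),(34,255,255)),red=((0,150,60),(8,255,255)),white=((0,0,170),(180,60,255))).items():
    print(n,blob(t,(165,222,209,268),*k),blob(s,(360,258,434,325),*k))
E
```

```text
green [(np.int32(75), array([192.69333333, 254.2       ]))] []
yellow [(np.int32(60), array([173.1       , 252.36666667]))] []
red [(np.int32(76), array([194.89473684, 235.13157895]))] [(np.int32(80), array([380.35  , 282.2125]))]
white [] [(np.int32(1211), array([400.38315442, 267.74979356])), (np.int32(97), array([399.79381443, 297.73195876])), (np.int32(389), array([369.37275064, 315.7377892 ])), (np.int32(271), array([424.94095941, 317.45756458]))]
```

View pics/c1.png

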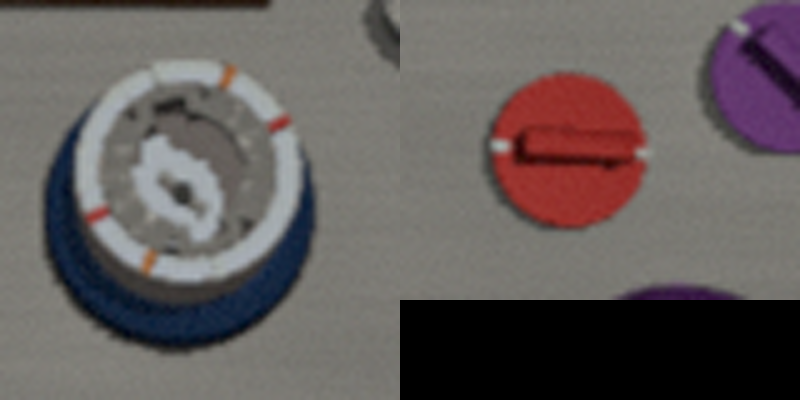

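Crop: orange marks at crop (230,77) and (150,262), red at (279,123) and (97,214). Lid ticks are at (501,146) and (643,154), so the flange centre is about (568,150).

```bash
python3 - <<'E'
from h import *
t=imaging.grab_frame("top"); s=imaging.grab_frame("scene")
h=lambda f,u,v:cv2.cvtColor(f["image"],cv2.COLOR_RGB2HSV)[v,u]
T=dict(green=(192.7,254.2),yellow=(174,252.8),red=(194.9,235.1)); 
for n,k in dict(green=((40,90,40),(90,255,255)),yellow=((15,110,80),(38,255,255)),red=((0,120,60),(12,255,255)),white=((0,0,130),(180,60,255))).items():
    print(n,[(a,c.round(1)) for a,c in blob(t,(167,224,207,266),*k)],[(a,c.round(1)) for a,c in blob(s,(365,262,428,310),*k) if a<300])
cc=lambda x,y:(270+(x+.5)/5-.5,170+(y+.5)/5-.5)
P={n:onz(t,*cc(*p),.169) for n,p in dict(o1=(230,77),o2=(150,262),r1=(279,123),r2=(97,214)).items()}
for n,p in P.items(): print(n,p.round(4))
print("blender",sum(P.values())/4)
for a,b in (("o1","o2"),("r1","r2")):
    d=P[a]-P[b]; print(a,np.degrees(np.arctan2(d[1],d[0])),np.linalg.norm(d))
lc=lambda x,y:(350+(x+.5)/5-.5,215+(y+.5)/5-.5)
a,b=onz(t,*lc(101,146),.026),onz(t,*lc(243,154),.026);d=a-b
print("ticks",a,b,(a+b)/2,np.degrees(np.arctan2(d[1],d[0])))
H=cv2.cvtColor(t["image"],cv2.COLOR_RGB2HSV);m=cv2.inRange(H,(0,110,30),(12,255,255))|cv2.inRange(H,(170,110,30),(180,255,255))
M=np.zeros_like(m);M[220:270,360:405]=m[220:270,360:405]
c=max(cv2.findContours(M,0,1)[0],key=cv2.contourArea);e=cv2.fitEllipse(cv2.convexHull(c));print(e,onz(t,*e[0],.024))
E
```

```text
green [(np.int32(85), array([192.6, 254.3]))] [(np.int32(77), array([396.4, 270.7]))]
yellow [(np.int32(80), array([173.6, 252.5]))] [(np.int32(126), array([415.5, 286.5]))]
red [(np.int32(76), array([195. , 235.3]))] [(np.int32(108), array([380.4, 282.9]))]
white [(np.int32(58), array([175.9, 233.5]))] [(np.int32(33), array([367.5, 307. ]))]
o1 [ 0.6117 -0.0709  0.169 ]
o2 [ 0.5099 -0.0262  0.169 ]
r1 [ 0.5859 -0.0972  0.169 ]
r2 [0.5363 0.0023 0.169 ]
blender [ 0.56095729 -0.04799497  0.169     ]
o1 -23.722400352853583 0.11120108482410432
r1 -63.50929621574664 0.11121131627012817
ticks [ 0.46321615 -0.23710182  0.026     ] [ 0.45797656 -0.32095909  0.026     ] [ 0.46059636 -0.27903045  0.026     ] 86.42468123688022
((383.26287841796875, 244.67762756347656), (30.382308959960938, 30.85196304321289), 129.0826873779297) [ 0.46056319 -0.27723148  0.024     ]
```

```bash
python3 - <<'E'
from h import *
t=imaging.grab_frame("top"); s=imaging.grab_frame("scene")
K={n:tri((t,*a),(s,*b)) for n,a,b in (("g",(192.6,254.3),(396.4,270.7)),("y",(173.6,252.5),(415.5,286.5)),("r",(195,235.3),(380.4,282.9)))}
K["w"]=tri((t,175.9,233.5),(s,399.8,297.7))
for n in K: print(n,K[n].round(4))
print("w?",K["y"]+K["r"]-K["g"])
for n,p in dict(g=(192.6,254.3),y=(173.6,252.5),r=(195,235.3),w=(175.9,233.5)).items(): print(n,onz(t,*p,.045).round(4))
E
```

```text
g [0.4331 0.2825 0.0528]
y [0.4387 0.3385 0.0507]
r [0.4887 0.2773 0.0505]
w [0.4939 0.3326 0.0541]
w? [0.49434552 0.33326396 0.04841134]
g [0.4337 0.2839 0.045 ]
y [0.4393 0.3395 0.045 ]
r [0.4894 0.2781 0.045 ]
w [0.4951 0.3343 0.045 ]
```

{"fn": "play_rows", "kwargs": {
  "commands": [
    [12,-15,0,0,0,0],
    [23,-30,0,0,0,0],
    [23,-30,0,0,0,0],
    [23,-30,0,0,0,0],
    [23,-30,0,0,0,0]
  ],
  "hand": 0
}}

```text
time: 0.82
tool_pos: [0.2808, -0.4133, 0.2452]
tool_rot: [-0.0, 0.982, 0.191, 0.0]
contact_force: [1.1, -0.2, 0.8]
gripper_width: 0.3
grasp_force: 0.0
```

{"fn": "play_rows", "kwargs": {
  "commands": [
    [23,-30,0,0,0,0],
    [23,-30,0,0,0,0],
    [23,-30,0,0,0,0],
    [23,-30,0,0,0,0],
    [23,-30,0,0,0,0]
  ]
}}

```text
time: 1.23
tool_pos: [0.3309, -0.2309, 0.2455]
tool_rot: [0.0, 0.982, 0.191, 0.0]
contact_force: [1.2, -0.6, -0.5]
gripper_width: -0.001
grasp_force: 0.0
```

{"fn": "play_rows", "kwargs": {
  "commands": [
    [23,-30,0,0,0,0],
    [23,-30,0,0,0,0],
    [23,-30,0,0,0,0],
    [23,-30,0,0,0,0],
    [23,-30,0,0,0,0]
  ]
}}

```text
time: 1.65
tool_pos: [0.381, -0.0486, 0.2457]
tool_rot: [0.0, 0.981, 0.192, 0.001]
contact_force: [1.3, -0.8, -0.2]
gripper_width: 0.001
grasp_force: 0.0
```

{"fn": "play_rows", "kwargs": {
  "commands": [
    [23,-30,0,0,0,0],
    [23,-30,0,0,0,0],
    [23,-30,0,0,0,0],
    [23,-30,0,0,0,0],
    [23,-30,0,0,0,0]
  ]
}}

```text
time: 2.07
tool_pos: [0.4311, 0.1341, 0.2457]
tool_rot: [0.0, 0.981, 0.192, 0.001]
contact_force: [1.1, -0.5, -0.7]
gripper_width: 0.002
grasp_force: 0.0
```

```bash
cat > go.py <<'E'
# usage: go.py x y z yaw_deg : tool-frame shift (mm) and turn left to reach a tool-down pose
import sys
from h import *
from scipy.spatial.transform import Rotation as Rn
s=manip.state(); w,x,y,z=s["tool_rot"]; R=Rn.from_quat([x,y,z,w])
X=R.as_matrix()[:,0]; yaw=np.degrees(np.arctan2(X[1],X[0]))
print("t",round(s["time"],2),"pos",s["tool_pos"].round(4),"yaw",yaw.round(2),"F",s["contact_force"].round(1),"M",s["ft_torque"].round(2),"grip",round(s["gripper_width"]*85.4,1),round(s["grasp_force"],1),"j6",s["joint_pos"][5].round(2))
if len(sys.argv)>1:
    g=[float(a) for a in sys.argv[1:]]; ya=np.radians(g[3] if len(g)>3 else yaw)
    G=Rn.from_matrix(np.array([[np.cos(ya),np.sin(ya),0],[np.sin(ya),-np.cos(ya),0],[0,0,-1]]))
    print("shift mm",(1000*R.inv().apply(np.array(g[:3])-s["tool_pos"])).round(1),"turn deg",np.degrees((R.inv()*G).as_rotvec()).round(2))
E
python3 go.py .494 .333 .085
```

```text
t 2.07 pos [0.4311 0.1341 0.2457] yaw 22.14 F [ 1.1 -0.5 -0.7] M [-0.01 -0.    0.02] grip 0.1 0.0 j6 1.32
shift mm [ 133.1 -160.6  160.7] turn deg [ 0.03 -0.06 -0.  ]
```

{"fn": "play_rows", "kwargs": {
  "commands": [
    [23,-30,0,0,0,0],
    [23,-30,0,0,0,0],
    [23,-30,10,0,0,0],
    [23,-30,15,0,0,0],
    [20,-20,20,0,0,0]
  ]
}}

```text
time: 2.48
tool_pos: [0.483, 0.3073, 0.2017]
tool_rot: [-0.001, 0.981, 0.193, 0.002]
contact_force: [0.7, -0.3, -0.4]
gripper_width: -0.002
grasp_force: 0.0
```

{"fn": "play_rows", "kwargs": {
  "commands": [
    [8,-8,30,0,0,0],
    [0,0,30,0,0,0],
    [0,0,25,0,0,0],
    [0,0,15,0,0,0],
    [0,0,0,0,0,0]
  ]
}}

```text
time: 2.9
tool_pos: [0.4836, 0.313, 0.0954]
tool_rot: [0.001, 0.981, 0.192, -0.004]
contact_force: [-1.4, 0.7, -0.5]
gripper_width: -0.002
grasp_force: 0.0
```

```bash
python3 go.py .494 .333 .072
```

```text
t 2.9 pos [0.4836 0.313  0.0954] yaw 22.12 F [-1.4  0.7 -0.5] M [-0.03  0.03  0.06] grip -0.1 0.0 j6 1.63
shift mm [ 17.4 -14.7  23.2] turn deg [0.03 0.49 0.  ]
```

{"fn": "play_rows", "kwargs": {
  "commands": [
    [9,-8,5,0,0,0],
    [8,-7,5,0,0,0],
    [0,0,7,0,0,0],
    [0,0,5,0,0,0],
    [0,0,0,0,0,0]
  ]
}}

```text
time: 3.32
tool_pos: [0.496, 0.3339, 0.0775]
tool_rot: [0.0, 0.981, 0.192, -0.001]
contact_force: [0.1, 0.8, -0.4]
gripper_width: -0.002
grasp_force: 0.0
```

```bash
python3 - <<'E'
from h import *
t=imaging.grab_frame("top"); s=imaging.grab_frame("scene")
cv2.imwrite("pics/c2.png",np.hstack([crop(t["image"],145,205,225,285,5),crop(s["image"],355,240,435,320,5)]))
E
python3 go.py .494 .333 .060
```

```text
t 3.42 pos [0.4964 0.334  0.0784] yaw 22.09 F [ 0.6 -0.   0. ] M [-0.    0.01  0.01] grip 0.1 0.0 j6 1.65
shift mm [-2.6  0.1 18.4] turn deg [0.01 0.02 0.  ]
```

View pics/c2.png

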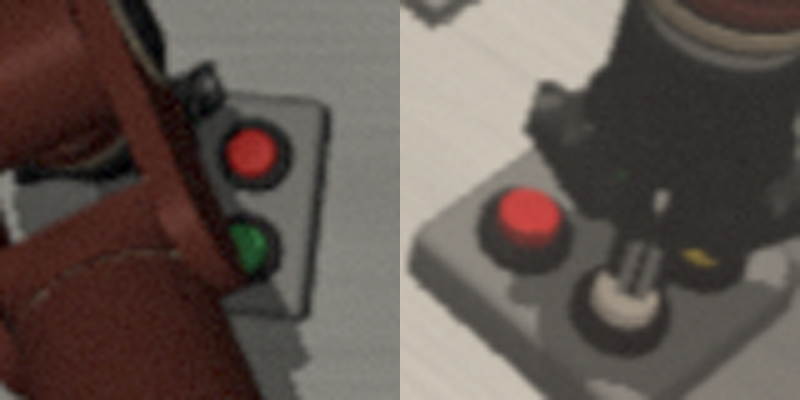

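The fingertips stand just above the white key, with the fingers at crop (635,290) and the key at (625,295). I'll press from here.

{"fn": "play_rows", "kwargs": {
  "commands": [
    [-2,0,4,0,0,0],
    [0,0,4,0,0,0],
    [0,0,2,0,0,0],
    [0,0,2,0,0,0],
    [0,0,0,0,0,0]
  ]
}}

```text
time: 3.83
tool_pos: [0.4948, 0.3336, 0.0664]
tool_rot: [0.0, 0.981, 0.192, -0.0]
contact_force: [-0.9, -1.1, 3.3]
gripper_width: -0.0
grasp_force: 2.0
```

{"fn": "play_rows", "kwargs": {
  "commands": [
    [0,0,2,0,0,0],
    [0,0,1,0,0,0],
    [0,0,0,0,0,0]
  ]
}}

```text
time: 4.08
tool_pos: [0.4951, 0.3337, 0.0649]
tool_rot: [0.0, 0.981, 0.192, -0.0]
contact_force: [-3.7, -3.3, 11.3]
gripper_width: -0.0
grasp_force: 5.5
```

```bash
python3 go.py .494 .333 .060
```

```text
t 4.08 pos [0.4951 0.3337 0.0649] yaw 22.11 F [-3.7 -3.3 11.3] M [-0.58  0.79  0.04] grip -0.0 5.5 j6 1.65
shift mm [-1.2  0.3  4.9] turn deg [0.03 0.03 0.  ]
```

{"fn": "play_rows", "kwargs": {
  "commands": [
    [0,0,2,0,0,0],
    [0,0,0,0,0,0]
  ]
}}

```text
time: 4.25
tool_pos: [0.4951, 0.3338, 0.0648]
tool_rot: [0.0, 0.981, 0.192, -0.001]
contact_force: [-8.4, -6.0, 21.1]
gripper_width: -0.002
grasp_force: 10.3
```

```bash
python3 go.py; python3 - <<'E'
from h import *
s=imaging.grab_frame("scene"); cv2.imwrite("pics/c3.png",crop(s["image"],355,240,435,320,6))
E
```

```text
t 4.25 pos [0.4951 0.3338 0.0648] yaw 22.12 F [-8.4 -6.  21.1] M [-1.03  1.55 -0.01] grip -0.2 10.3 j6 1.65
```

View pics/c3.png

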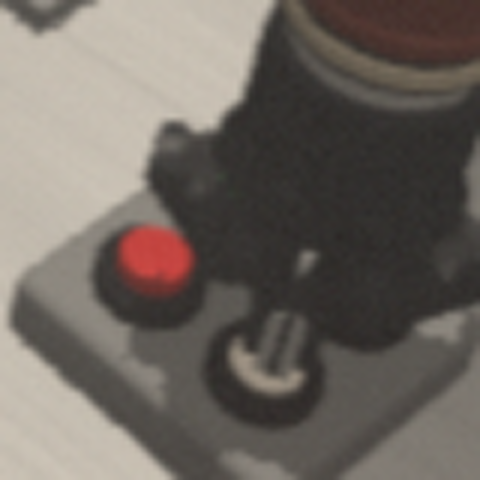

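The white key (crop (265,365)) is flush with its bezel and against its hard stop at TCP z 0.0648. Red is still up. Next is yellow.

{"fn": "play_rows", "kwargs": {
  "commands": [
    [0,0,-15,0,0,0],
    [0,0,-15,0,0,0],
    [-25,-13,0,0,0,0],
    [-25,-13,0,0,0,0],
    [0,0,0,0,0,0]
  ]
}}

```text
time: 4.72
tool_pos: [0.4344, 0.3389, 0.0899]
tool_rot: [0.0, 0.981, 0.193, -0.002]
contact_force: [-1.0, 0.6, -1.1]
gripper_width: -0.001
grasp_force: 0.0
```

{"fn": "play_rows", "kwargs": {
  "commands": [
    [0,0,0,0,0,0]
  ]
}}

```text
time: 4.8
tool_pos: [0.4373, 0.339, 0.0905]
tool_rot: [0.0, 0.981, 0.192, -0.0]
contact_force: [0.3, 0.7, -0.0]
gripper_width: 0.0
grasp_force: 0.0
```

```bash
python3 go.py .4395 .3388 .0645
```

```text
t 4.8 pos [0.4373 0.339  0.0905] yaw 22.18 F [ 0.3  0.7 -0. ] M [-0.03  0.02 -0.07] grip 0.0 0.0 j6 1.71
shift mm [ 2.  1. 26.] turn deg [0.   0.05 0.  ]
```

{"fn": "play_rows", "kwargs": {
  "commands": [
    [2,1,10,0,0,0],
    [0,0,8,0,0,0],
    [0,0,4,0,0,0],
    [0,0,3,0,0,0],
    [0,0,2,0,0,0]
  ]
}}

```text
time: 5.22
tool_pos: [0.4415, 0.3386, 0.0648]
tool_rot: [0.0, 0.981, 0.191, -0.001]
contact_force: [-5.6, -4.4, 16.3]
gripper_width: 0.004
grasp_force: 8.2
```

{"fn": "play_rows", "kwargs": {
  "commands": [
    [0,0,2,0,0,0],
    [0,0,0,0,0,0],
    [0,0,0,0,0,0]
  ]
}}

```text
time: 5.47
tool_pos: [0.4416, 0.3386, 0.0648]
tool_rot: [0.001, 0.981, 0.192, -0.001]
contact_force: [-6.8, -6.0, 17.3]
gripper_width: -0.003
grasp_force: 8.5
```

```bash
python3 go.py .4395 .3388 .0645
```

```text
t 5.47 pos [0.4416 0.3386 0.0648] yaw 22.1 F [-6.8 -6.  17.3] M [-1.01  1.21 -0.01] grip -0.2 8.5 j6 1.71
shift mm [-1.8 -0.9  0.3] turn deg [0.06 0.09 0.  ]
```

{"fn": "play_rows", "kwargs": {
  "commands": [
    [0,0,-15,0,0,0],
    [0,0,-14,0,0,0],
    [-14,24,0,0,0,0],
    [-14,25,0,0,0,0],
    [0,0,0,0,0,0]
  ]
}}

```text
time: 5.88
tool_pos: [0.4326, 0.2798, 0.0903]
tool_rot: [0.001, 0.982, 0.191, -0.001]
contact_force: [-0.6, -1.6, 0.6]
gripper_width: -0.001
grasp_force: 0.0
```

{"fn": "play_rows", "kwargs": {
  "commands": [
    [0,0,0,0,0,0]
  ]
}}

```text
time: 5.97
tool_pos: [0.4333, 0.2819, 0.0907]
tool_rot: [-0.0, 0.982, 0.191, -0.0]
contact_force: [0.3, 0.4, 0.7]
gripper_width: -0.001
grasp_force: 0.0
```

```bash
python3 go.py .4335 .2828 .0645
```

```text
t 5.97 pos [0.4333 0.2819 0.0907] yaw 21.98 F [0.3 0.4 0.7] M [ 0.   -0.04  0.02] grip -0.1 0.0 j6 1.62
shift mm [ 0.6 -0.7 26.2] turn deg [-0.01  0.04 -0.  ]
```

{"fn": "play_rows", "kwargs": {
  "commands": [
    [0,0,10,0,0,0],
    [0,0,8,0,0,0],
    [0,0,4,0,0,0],
    [0,0,3,0,0,0],
    [0,0,2,0,0,0]
  ]
}}

```text
time: 6.38
tool_pos: [0.4332, 0.2833, 0.0648]
tool_rot: [0.0, 0.981, 0.192, -0.001]
contact_force: [-7.8, -2.8, 18.0]
gripper_width: 0.0
grasp_force: 9.0
```

{"fn": "play_rows", "kwargs": {
  "commands": [
    [0,0,2,0,0,0],
    [0,0,0,0,0,0],
    [0,0,0,0,0,0]
  ]
}}

```text
time: 6.63
tool_pos: [0.4332, 0.2833, 0.0648]
tool_rot: [0.0, 0.981, 0.192, -0.001]
contact_force: [-8.7, -4.7, 19.6]
gripper_width: -0.003
grasp_force: 9.6
```

{"fn": "play_rows", "kwargs": {
  "commands": [
    [0,0,-15,0,0,0],
    [0,0,-40,0,0,0],
    [0,0,-40,0,0,0],
    [0,0,-40,0,0,0],
    [0,0,-40,0,0,0]
  ],
  "hand": 60
}}

```text
time: 7.05
tool_pos: [0.4328, 0.2831, 0.2385]
tool_rot: [0.0, 0.981, 0.192, -0.001]
contact_force: [0.7, 0.2, 1.3]
gripper_width: 0.694
grasp_force: 0.0
```

```bash
python3 go.py .4606 -.278 .24 86.4
```

```text
t 7.05 pos [0.4328 0.2831 0.2385] yaw 22.14 F [0.7 0.2 1.3] M [-0.02 -0.03  0.05] grip 59.3 0.0 j6 1.62
shift mm [-185.7  530.2   -1.4] turn deg [-4.000e-02  5.000e-02 -6.426e+01]
```

{"fn": "play_rows", "kwargs": {
  "commands": [
    [-7,19,0,0,0,0],
    [-13,38,0,0,0,0],
    [-13,38,0,0,0,0],
    [-13,38,0,0,0,0],
    [-13,38,0,0,0,0]
  ]
}}

```text
time: 7.47
tool_pos: [0.4428, 0.1011, 0.237]
tool_rot: [-0.0, 0.981, 0.193, -0.0]
contact_force: [1.2, 0.4, 1.0]
gripper_width: 0.704
grasp_force: 0.0
```

{"fn": "play_rows", "kwargs": {
  "commands": [
    [-13,38,0,0,0,0],
    [-13,38,0,0,0,0],
    [-13,38,0,0,0,0],
    [-13,38,0,0,0,0],
    [-13,38,0,0,0,0]
  ]
}}

```text
time: 7.88
tool_pos: [0.4541, -0.0999, 0.237]
tool_rot: [-0.0, 0.981, 0.192, 0.0]
contact_force: [1.5, 1.0, -0.3]
gripper_width: 0.702
grasp_force: 0.0
```

{"fn": "play_rows", "kwargs": {
  "commands": [
    [-13,38,0,0,0,0],
    [-13,38,0,0,0,0],
    [-13,36,0,0,0,0],
    [-7,20,0,0,0,0],
    [0,0,0,0,0,-7]
  ]
}}

```text
time: 8.3
tool_pos: [0.4612, -0.2415, 0.2366]
tool_rot: [0.0, 0.968, 0.25, -0.001]
contact_force: [0.1, -0.6, 0.7]
gripper_width: 0.704
grasp_force: 0.0
```

{"fn": "play_rows", "kwargs": {
  "commands": [
    [0,0,0,0,0,-7],
    [0,0,0,0,0,-7],
    [0,0,0,0,0,-7],
    [0,0,0,0,0,-7],
    [0,0,0,0,0,-7]
  ]
}}

```text
time: 8.72
tool_pos: [0.4616, -0.2376, 0.2366]
tool_rot: [-0.001, 0.846, 0.533, -0.0]
contact_force: [0.3, -0.1, -0.1]
gripper_width: 0.703
grasp_force: 0.0
```

{"fn": "play_rows", "kwargs": {
  "commands": [
    [0,0,0,0,0,-7],
    [0,0,0,0,0,-7],
    [0,0,0,0,0,-7],
    [0,0,0,0,0,0],
    [0,0,0,0,0,0]
  ]
}}

```text
time: 9.13
tool_pos: [0.4615, -0.2376, 0.2368]
tool_rot: [-0.0, 0.738, 0.675, -0.0]
contact_force: [-0.1, 0.2, -0.9]
gripper_width: 0.704
grasp_force: 0.0
```

```bash
python3 go.py .4606 -.278 .12 86.4
```

```text
t 9.13 pos [ 0.4615 -0.2376  0.2368] yaw 84.95 F [-0.1  0.2 -0.9] M [ 0.01  0.02 -0.03] grip 60.1 0.0 j6 -0.53
shift mm [-40.4   2.7 116.8] turn deg [-0.04 -0.03 -1.45]
```

{"fn": "play_rows", "kwargs": {
  "commands": [
    [-20,1.5,20,0,0,-1.4],
    [-20,1.5,30,0,0,0],
    [0,0,35,0,0,0],
    [0,0,30,0,0,0],
    [0,0,0,0,0,0]
  ]
}}

```text
time: 9.55
tool_pos: [0.4576, -0.275, 0.1147]
tool_rot: [-0.007, 0.729, 0.684, -0.001]
contact_force: [-0.9, 1.3, -1.6]
gripper_width: 0.701
grasp_force: 0.0
```

{"fn": "play_rows", "kwargs": {
  "commands": [
    [0,0,0,0,0,0]
  ]
}}

```text
time: 9.63
tool_pos: [0.4604, -0.2769, 0.1204]
tool_rot: [-0.002, 0.729, 0.685, -0.0]
contact_force: [-0.3, 1.2, 0.2]
gripper_width: 0.702
grasp_force: 0.0
```

```bash
python3 go.py .4606 -.278 .046 86.4; python3 - <<'E'
from h import *
t=imaging.grab_frame("top"); s=imaging.grab_frame("scene")
cv2.imwrite("pics/c4.png",np.hstack([crop(t["image"],345,205,425,285,5),crop(s["image"],195,140,275,220,5)]))
E
```

```text
t 9.63 pos [ 0.4604 -0.2769  0.1204] yaw 86.41 F [-0.3  1.2  0.2] M [-0.02  0.03 -0.  ] grip 59.9 0.0 j6 -0.62
shift mm [-1.3  0.6 74.4] turn deg [-0.22 -0.16  0.01]
```

View pics/c4.png

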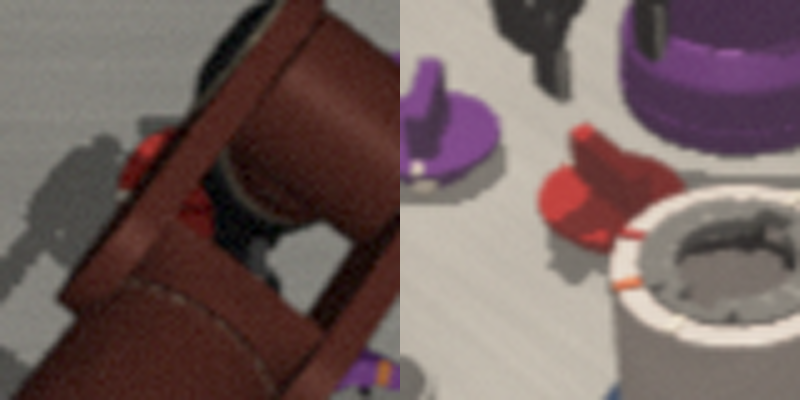

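The fingers (crop (555,85) and (650,40)) straddle the bar line, with the lid undisturbed. I'll descend and grip.

{"fn": "play_rows", "kwargs": {
  "commands": [
    [-1,0,20,0,0,0],
    [0,0,25,0,0,0],
    [0,0,20,0,0,0],
    [0,0,9,0,0,0],
    [0,0,0,0,0,0]
  ]
}}

```text
time: 10.15
tool_pos: [0.4614, -0.2787, 0.0482]
tool_rot: [-0.0, 0.728, 0.685, -0.0]
contact_force: [-1.2, -0.0, -0.1]
gripper_width: 0.698
grasp_force: 0.0
```

{"fn": "play_rows", "kwargs": {
  "commands": [
    [0,0,0,0,0,0],
    [0,0,0,0,0,0],
    [0,0,0,0,0,0],
    [0,0,0,0,0,0],
    [0,0,0,0,0,0]
  ],
  "hand": 0
}}

```text
time: 10.57
tool_pos: [0.4626, -0.2799, 0.0503]
tool_rot: [0.002, 0.728, 0.685, 0.0]
contact_force: [-0.5, 0.6, 5.0]
gripper_width: 0.176
grasp_force: 59.8
```

```bash
python3 go.py .4606 -.278 .046 86.4
```

```text
t 10.57 pos [ 0.4626 -0.2799  0.0503] yaw 86.5 F [-0.5  0.6  5. ] M [0.02 0.05 0.01] grip 15.1 59.8 j6 -0.62
shift mm [ 1.8 -2.1  4.3] turn deg [0.16 0.12 0.1 ]
```

{"fn": "play_rows", "kwargs": {
  "commands": [
    [0,0,-10,0,0,0],
    [0,0,-30,0,0,0],
    [0,0,-40,0,0,0],
    [0,0,-40,0,0,0],
    [0,0,-40,0,0,0]
  ]
}}

```text
time: 10.98
tool_pos: [0.4606, -0.2782, 0.2095]
tool_rot: [-0.001, 0.728, 0.685, -0.0]
contact_force: [1.1, -0.5, -1.8]
gripper_width: 0.176
grasp_force: 58.8
```

{"fn": "play_rows", "kwargs": {
  "commands": [
    [0,0,-40,0,0,0],
    [0,0,-10,0,0,0],
    [0,0,0,0,0,-7],
    [0,0,0,0,0,0],
    [0,0,0,0,0,0]
  ]
}}

```text
time: 11.4
tool_pos: [0.4608, -0.2785, 0.2571]
tool_rot: [-0.001, 0.686, 0.727, -0.0]
contact_force: [-0.6, 0.1, -2.1]
gripper_width: 0.171
grasp_force: 58.9
```

```bash
python3 go.py .561 -.048 .26 16.4
```

```text
t 11.4 pos [ 0.4608 -0.2785  0.2571] yaw 93.35 F [-0.6  0.1 -2.1] M [-0.04  0.05  0.01] grip 14.6 58.9 j6 -0.74
shift mm [224.2 113.5  -2.7] turn deg [-1.300e-01 -1.000e-02  7.695e+01]
```

{"fn": "play_rows", "kwargs": {
  "commands": [
    [16,8,0,0,0,0],
    [32,16,0,0,0,0],
    [32,16,0,0,0,0],
    [32,16,0,0,0,0],
    [32,16,0,0,0,0]
  ]
}}

```text
time: 11.82
tool_pos: [0.5239, -0.1291, 0.2561]
tool_rot: [-0.002, 0.686, 0.727, -0.001]
contact_force: [0.2, -0.1, -2.3]
gripper_width: 0.176
grasp_force: 58.8
```

{"fn": "play_rows", "kwargs": {
  "commands": [
    [32,16,0,0,0,0],
    [32,16,0,0,0,0],
    [16,9,0,0,0,0],
    [0,0,0,0,0,7],
    [0,0,0,0,0,7]
  ]
}}

```text
time: 12.23
tool_pos: [0.5599, -0.0467, 0.2558]
tool_rot: [-0.002, 0.771, 0.637, -0.001]
contact_force: [-0.0, -0.1, -2.0]
gripper_width: 0.17
grasp_force: 58.9
```

{"fn": "play_rows", "kwargs": {
  "commands": [
    [0,0,0,0,0,7],
    [0,0,0,0,0,7],
    [0,0,0,0,0,7],
    [0,0,0,0,0,7],
    [0,0,0,0,0,7]
  ]
}}

```text
time: 12.65
tool_pos: [0.5595, -0.0482, 0.2559]
tool_rot: [-0.001, 0.927, 0.375, -0.002]
contact_force: [0.6, 0.2, -2.4]
gripper_width: 0.173
grasp_force: 58.9
```

{"fn": "play_rows", "kwargs": {
  "commands": [
    [0,0,0,0,0,7],
    [0,0,0,0,0,7],
    [0,0,0,0,0,7],
    [0,0,0,0,0,7],
    [0,0,0,0,0,0]
  ]
}}

```text
time: 13.07
tool_pos: [0.5595, -0.0482, 0.256]
tool_rot: [-0.001, 0.99, 0.141, -0.002]
contact_force: [0.3, 0.0, -2.0]
gripper_width: 0.178
grasp_force: 58.9
```

```bash
python3 go.py .561 -.048 .235 16.4; python3 - <<'E'
from h import *
t=imaging.grab_frame("top"); s=imaging.grab_frame("scene")
cv2.imwrite("pics/c5.png",np.hstack([crop(t["image"],265,160,345,260,5),crop(s["image"],215,130,315,230,5)]))
E
```

```text
t 13.07 pos [ 0.5595 -0.0482  0.256 ] yaw 16.27 F [ 0.3  0.  -2. ] M [-0.06  0.01  0.05] grip 15.2 58.9 j6 1.07
shift mm [ 1.5  0.2 21. ] turn deg [-0.11  0.2  -0.14]
```

View pics/c5.png

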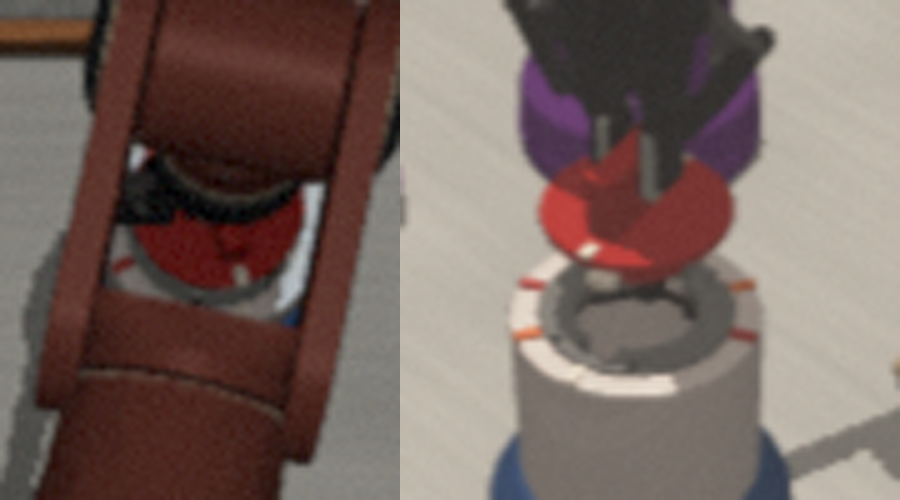

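The lid is held above the pot. Scene crop marks: orange (527,334) and (741,286), red (531,285) and (743,336). Near tick at (590,250). Next I'll check the lid-to-collar offset numerically.

```bash
python3 - <<'E'
from h import *
from scipy.optimize import least_squares
t=imaging.grab_frame("top"); s=imaging.grab_frame("scene")
cs=lambda x,y:(215+(x-400+.5)/5-.5,130+(y+.5)/5-.5)
M=dict(o1=(527,334),o2=(741,286),r1=(531,285),r2=(743,336))
Q={k:onz(s,*cs(*p),.169) for k,p in M.items()}
print("pot from scene",(sum(Q.values())/4).round(4))
for a in "or":
    d=Q[a+"2"]-Q[a+"1"]; print(a,np.degrees(np.arctan2(d[1],d[0])).round(1),np.linalg.norm(d).round(4))
o=(cs(634,310.5)); print("tri",tri((s,*o),(t,270+189/5-.4,170+169/5-.4)).round(4))
def red(f,box):
    H=cv2.cvtColor(f["image"],cv2.COLOR_RGB2HSV);m=cv2.inRange(H,(0,140,50),(8,255,255))|cv2.inRange(H,(172,140,50),(180,255,255))
    Z=np.zeros_like(m);u0,v0,u1,v1=box;Z[v0:v1,u0:u1]=m[v0:v1,u0:u1]
    return max(cv2.findContours(Z,0,1)[0],key=cv2.contourArea)[:,0].astype(float)
cS=red(s,(235,150,365-0,200)); cS=cS[(cS[:,1]>175)]
cT=red(t,(285,190,330,222)); cT=cT[cT[:,1]>cT[:,1].max()-14]
hs=cv2.convexHull(cS.astype(np.float32))[:,0]; hs=hs[hs[:,1]>176]; ht=cv2.convexHull(cT.astype(np.float32))[:,0]; ht=ht[ht[:,1]>ht[:,1].max()-12]
print(hs.tolist(),ht.tolist())
def res(c):
    r=[]
    for f,h in((s,hs),(t,ht)):
        for u,v in h:
            p=onz(f,u,v,c[2]); r.append(np.hypot(*(p[:2]-c[:2]))-.0465)
    return r
q=least_squares(res,[.56,-.048,.228],loss="soft_l1",f_scale=.001); print("lid flange bottom centre",q.x.round(4),np.std(q.fun).round(4))
n=onz(s,*cs(590,250),q.x[2]+.006); d=n-q.x; print("tick dir",np.degrees(np.arctan2(d[1],d[0])),np.hypot(*d[:2]))
E
```

```text
pot from scene [ 0.5621 -0.0461  0.169 ]
o 156.6 0.1098
r 116.4 0.1109
tri [ 0.5612 -0.048   0.1669]
[[275.0, 179.0], [268.0, 183.0], [265.0, 184.0], [262.0, 184.0], [254.0, 182.0], [247.0, 179.0], [245.0, 177.0]] [[324.0, 205.0], [321.0, 211.0], [318.0, 214.0], [316.0, 215.0], [311.0, 216.0], [303.0, 216.0], [297.0, 213.0], [295.0, 211.0], [293.0, 208.0], [292.0, 206.0], [292.0, 205.0]]
lid flange bottom centre [ 0.5617 -0.047   0.2304] 0.0017
tick dir 22.685796179393876 0.0444626202661641
```

{"fn": "play_rows", "kwargs": {
  "commands": [
    [1,0,12,0,0,0],
    [0,0,12,0,0,0],
    [0,0,8,0,0,0],
    [0,0,0,0,0,0],
    [0,0,0,0,0,0]
  ]
}}

```text
time: 13.68
tool_pos: [0.5607, -0.048, 0.2246]
tool_rot: [-0.001, 0.99, 0.144, -0.001]
contact_force: [0.3, -0.2, -1.5]
gripper_width: 0.174
grasp_force: 58.9
```

{"fn": "play_rows", "kwargs": {
  "commands": [
    [0,0,3,0,0,0],
    [0,0,3,0,0,0],
    [0,0,0,0,0,0]
  ]
}}

```text
time: 13.93
tool_pos: [0.5614, -0.0482, 0.22]
tool_rot: [-0.0, 0.99, 0.144, -0.0]
contact_force: [-0.8, -0.4, -1.9]
gripper_width: 0.175
grasp_force: 58.9
```

```bash
python3 go.py .561 -.048 .2 16.5
```

```text
t 13.93 pos [ 0.5614 -0.0482  0.22  ] yaw 16.5 F [-0.8 -0.4 -1.9] M [ 0.02  0.07 -0.01] grip 14.9 58.9 j6 1.07
shift mm [-0.3 -0.3 20. ] turn deg [-0.01  0.01  0.  ]
```

{"fn": "play_rows", "kwargs": {
  "commands": [
    [0,0,2,0,0,0],
    [0,0,2,0,0,0],
    [0,0,0,0,0,0]
  ]
}}

```text
time: 14.18
tool_pos: [0.5613, -0.0481, 0.2159]
tool_rot: [-0.0, 0.99, 0.144, -0.0]
contact_force: [0.0, -0.0, -2.3]
gripper_width: 0.172
grasp_force: 58.9
```

{"fn": "play_rows", "kwargs": {
  "commands": [
    [0,0,2,0,0,0],
    [0,0,2,0,0,0],
    [0,0,0,0,0,0]
  ]
}}

```text
time: 14.43
tool_pos: [0.5612, -0.0481, 0.2117]
tool_rot: [-0.0, 0.99, 0.144, -0.0]
contact_force: [-1.0, -0.2, -1.8]
gripper_width: 0.171
grasp_force: 58.9
```

```bash
python3 go.py .561 -.048 .2 16.5
```

```text
t 14.43 pos [ 0.5612 -0.0481  0.2117] yaw 16.5 F [-1.  -0.2 -1.8] M [ 0.01  0.01 -0.03] grip 14.6 58.9 j6 1.07
shift mm [-0.2 -0.2 11.7] turn deg [-0.02  0.04  0.  ]
```

{"fn": "play_rows", "kwargs": {
  "commands": [
    [0,0,2,0,0,0],
    [0,0,2,0,0,0],
    [0,0,0,0,0,0]
  ]
}}

```text
time: 14.68
tool_pos: [0.5612, -0.0481, 0.2077]
tool_rot: [-0.0, 0.99, 0.144, -0.0]
contact_force: [-0.3, -0.8, -2.8]
gripper_width: 0.175
grasp_force: 58.9
```

{"fn": "play_rows", "kwargs": {
  "commands": [
    [0,0,2,0,0,0],
    [0,0,2,0,0,0],
    [0,0,0,0,0,0]
  ]
}}

```text
time: 14.93
tool_pos: [0.5612, -0.0481, 0.2037]
tool_rot: [-0.0, 0.99, 0.144, -0.0]
contact_force: [0.5, 0.6, -2.4]
gripper_width: 0.178
grasp_force: 58.9
```

{"fn": "play_rows", "kwargs": {
  "commands": [
    [0,0,2,0,0,0],
    [0,0,0,0,0,0]
  ]
}}

```text
time: 15.1
tool_pos: [0.5613, -0.0481, 0.2019]
tool_rot: [-0.0, 0.99, 0.144, -0.0]
contact_force: [-0.2, 0.9, -1.9]
gripper_width: 0.176
grasp_force: 58.9
```

```bash
python3 go.py .561 -.048 .2 16.5
```

```text
t 15.1 pos [ 0.5613 -0.0481  0.2019] yaw 16.51 F [-0.2  0.9 -1.9] M [-0.03 -0.02  0.02] grip 15.1 58.9 j6 1.07
shift mm [-0.2 -0.2  1.9] turn deg [-0.02  0.03  0.01]
```

Sliding in freely; now down to the seat.

{"fn": "play_rows", "kwargs": {
  "commands": [
    [0,0,2,0,0,0],
    [0,0,0,0,0,0]
  ]
}}

```text
time: 15.27
tool_pos: [0.5617, -0.0482, 0.2005]
tool_rot: [0.0, 0.99, 0.144, 0.0]
contact_force: [-0.1, -0.0, -1.9]
gripper_width: 0.175
grasp_force: 58.9
```

{"fn": "play_rows", "kwargs": {
  "commands": [
    [0,0,2,0,0,0],
    [0,0,0,0,0,0]
  ]
}}

```text
time: 15.43
tool_pos: [0.5619, -0.0482, 0.2003]
tool_rot: [0.0, 0.99, 0.144, 0.0]
contact_force: [-1.9, 0.6, 6.1]
gripper_width: 0.175
grasp_force: 60.0
```

{"fn": "play_rows", "kwargs": {
  "commands": [
    [0,0,1.5,0,0,0],
    [0,0,0,0,0,0]
  ]
}}

```text
time: 15.6
tool_pos: [0.5619, -0.0482, 0.2003]
tool_rot: [0.0, 0.99, 0.144, 0.001]
contact_force: [-6.1, 2.0, 11.3]
gripper_width: 0.177
grasp_force: 60.8
```

```bash
python3 go.py .561 -.048 .196 16.5
```

```text
t 15.6 pos [ 0.5619 -0.0482  0.2003] yaw 16.52 F [-6.1  2.  11.3] M [ 0.14  1.09 -0.  ] grip 15.1 60.8 j6 1.07
shift mm [-0.8 -0.5  4.3] turn deg [ 0.05 -0.06  0.02]
```

Seated: contact at TCP z 0.2003, which puts the lid origin at 0.150. I'll ease the down force and start twisting.

{"fn": "play_rows", "kwargs": {
  "commands": [
    [0,0,-1.5,0,0,0],
    [0,0,0,0,0,4],
    [0,0,0,0,0,4],
    [0,0,0,0,0,4],
    [0,0,0,0,0,0]
  ]
}}

```text
time: 16.02
tool_pos: [0.5624, -0.0484, 0.2003]
tool_rot: [0.0, 0.999, 0.038, 0.001]
contact_force: [-1.8, 0.7, 6.0]
gripper_width: 0.174
grasp_force: 60.0
```

{"fn": "play_rows", "kwargs": {
  "commands": [
    [0,0,0,0,0,4],
    [0,0,0,0,0,4],
    [0,0,0,0,0,0]
  ]
}}

```text
time: 16.27
tool_pos: [0.5625, -0.0481, 0.2004]
tool_rot: [0.0, 1.0, -0.031, 0.001]
contact_force: [-0.7, 1.3, 5.8]
gripper_width: 0.174
grasp_force: 60.0
```

```bash
python3 go.py .5615 -.048 .2 -25.5
```

```text
t 16.27 pos [ 0.5625 -0.0481  0.2004] yaw -3.58 F [-0.7  1.3  5.8] M [0.07 0.35 0.03] grip 14.9 60.0 j6 1.42
shift mm [-1.  -0.1  0.4] turn deg [-0.03 -0.17 21.92]
```

{"fn": "play_rows", "kwargs": {
  "commands": [
    [0,0,0,0,0,4],
    [0,0,0,0,0,4],
    [0,0,0,0,0,4],
    [0,0,0,0,0,4],
    [0,0,0,0,0,4]
  ]
}}

```text
time: 16.68
tool_pos: [0.5626, -0.0482, 0.2004]
tool_rot: [-0.0, 0.979, -0.205, 0.002]
contact_force: [-0.1, 0.2, 5.8]
gripper_width: 0.171
grasp_force: 60.0
```

{"fn": "play_rows", "kwargs": {
  "commands": [
    [0,0,0,0,0,2],
    [0,0,0,0,0,0],
    [0,0,0,0,0,0]
  ]
}}

```text
time: 16.93
tool_pos: [0.5625, -0.0482, 0.2004]
tool_rot: [-0.0, 0.975, -0.22, 0.002]
contact_force: [-0.1, 0.8, 5.9]
gripper_width: 0.176
grasp_force: 60.0
```

```bash
python3 go.py .5615 -.048 .2 -25.5; python3 - <<'E'
from h import *
s=imaging.grab_frame("scene");t=imaging.grab_frame("top")
cv2.imwrite("pics/c6.png",np.hstack([crop(s["image"],215,140,315,240,5),crop(t["image"],277,175,337,275,5)]))
E
```

```text
t 16.93 pos [ 0.5625 -0.0482  0.2004] yaw -25.45 F [-0.1  0.8  5.9] M [0.09 0.36 0.04] grip 15.0 60.0 j6 1.8
shift mm [-1.   0.3  0.4] turn deg [-0.06 -0.17  0.05]
```

View pics/c6.png

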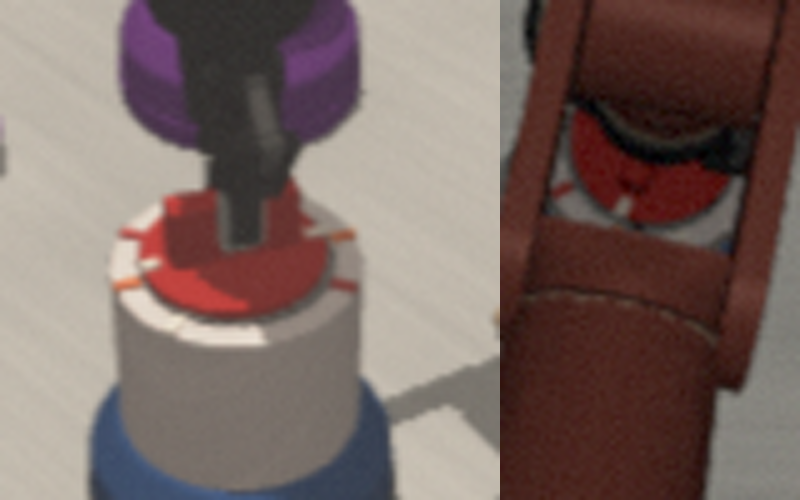

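```bash
python3 - <<'E'
from h import *
s=imaging.grab_frame("scene");t=imaging.grab_frame("top")
cs=lambda x,y:(215+(x+.5)/5-.5,140+(y+.5)/5-.5)
A=lambda p,q:np.degrees(np.arctan2(*(p-q)[1::-1]))
a,b=onz(s,*cs(150,265),.176),onz(s,*cs(308,230),.176)
print("ticks",A(b,a),np.linalg.norm(b-a),(a+b)/2)
o1,o2=onz(s,*cs(128,285),.169),onz(s,*cs(343,235),.169); print("orange",A(o2,o1),np.linalg.norm(o2-o1),(o1+o2)/2)
tt=onz(t,277+(623.5-500)/5-.5,175+207.5/5-.5,.176); print("top tick",A(np.array([.5615,-.0475,0]),tt),tt)
import time
M=[manip.state()["ft_torque"]]; print(M)
E
```

```text
ticks 156.48778856200542 0.08065039511050086 [ 0.56333003 -0.04867056  0.176     ]
orange 157.2329323242274 0.11077615765879631 [ 0.56142791 -0.04570383  0.169     ]
top tick -25.158431654434455 [ 0.52520669 -0.03045381  0.176     ]
[array([0.10982239, 0.24852542, 0.00948224])]
```

{"fn": "play_rows", "kwargs": {
  "commands": [
    [0,0,0,0,0,1],
    [0,0,0,0,0,0],
    [0,0,0,0,0,0],
    [0,0,0,0,0,0],
    [0,0,0,0,0,0]
  ]
}}

```text
time: 17.55
tool_pos: [0.5625, -0.0482, 0.2004]
tool_rot: [-0.0, 0.974, -0.229, 0.002]
contact_force: [0.1, 1.4, 5.2]
gripper_width: 0.179
grasp_force: 60.0
```

```bash
python3 go.py; python3 -c "
from plant import manip; print(manip.job_done())"
```

```text
t 17.55 pos [ 0.5625 -0.0482  0.2004] yaw -26.44 F [0.1 1.4 5.2] M [0.06 0.27 0.18] grip 15.3 60.0 j6 1.81
the job is handed in; nothing more can be done
None
```

I handed the job in at 17.6 s: I pressed the white, yellow and green keys fully down in that order and left the red key alone; the lid sits flush, turned about 43° clockwise (2–3° past the orange mark, so the lagging drive ring should be on it), and the gripper is still holding it there; no verdict came back.

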